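# Snug the lock ring of an inspection lens

## Task

Lift the grey dust cap off the upright camera lens and stand it, mouth down, on the black rubber mat. Then turn the slim blue lock ring clockwise (seen from above) until you feel it come up snug, not overtightened, keeping off the black rings just above and below it, and let go. Do not disturb the torch, the glue bottle or the caliper.

Things in the scene. Friction and masses are not known exactly. Their poses are not given: they have to be found in the camera images.
- lens: Fixed inspection camera looking straight up; origin at the centre of its underside on the bench, z up along the lens axis. It stands on a 120 x 120 x 8 mm aluminium plate with four bolts.
- rear_ring: The fixed camera body and the black knurled lower ring of the lens (origin as for lens, on the bench): a 70 mm square grey finned body up to z = 40 mm, then the lower ring, 72 mm in diameter, from z = 40 to 62 mm, a shoulder wider than the blue ring. Rigid: keep off it.
- front_ring: Black fixed upper ring of the lens, 48 mm diameter, from 79 to 99 mm above the bench on the lens axis (this body's origin is the lens's origin, on the bench). The clamping seat hidden inside the lens belongs to it: when the lock ring is snug it bears on that seat. Keep off it. At a standstill the ring's friction can add or hide up to 0.3 N m, so compare signed moments read in the same way after equal small steps.
- ring_mid (a point): Centre of the blue lock ring, on the lens axis, 71 mm above the bench. The ring is round, knurled, 56 mm in diameter, 12 mm tall (65 to 77 mm above the bench): 4 mm prouder all round than the upper ring, with a 3 mm gap under it over the lower ring's shoulder. Grip it from above across its diameter with 20 to 40 N, fingertips 2 to 9 mm below its top face.
- lock_ring (a joint): Angle of the lock ring, rad, growing clockwise from above (tightening); starts at 0 to 0.3. It turns with a steady drag of 0.3 N m until it meets a hidden springy seat somewhere between 0.6 and 1.2; then the moment rises 1.2 N m per rad. Snug: a rise of 0.06 to 0.31 N m (aim at 0.15); left there, it stays by friction. A rise over 0.43 N m is overtight. No hard stop before 2.2.
- cap: Loose grey dust cap, 90 g, an inverted cup of 68 mm outer and 62 mm inner diameter and 48 mm height, with a black knob on top. Origin at the centre of its open rim, z up towards the knob. It starts over the lens, its rim resting on the shoulder 62 mm above the bench, hiding the blue ring; lift it at least 50 mm straight up to clear the lens.
- cap_knob (a point): Point on the axis of the cap's knob, 62 mm above the rim. The knob is round, 22 mm in diameter, from 48 to 72 mm above the rim.
- mat: Fixed black rubber mat, 130 x 130 x 4 mm, lying on the bench to the left or right of the lens; origin at the centre of its underside.
- wood_block: Fixed piece of timber, 100 x 200 x 38 mm, lying on the other side of the lens from the mat; origin at the centre of its underside.
- torch: Loose black pocket torch, 36 x 122 x 36 mm, lying near the lens; origin at the centre of its underside. To be left alone.
- glue_bottle: Loose upright white and blue glue bottle, 43 mm wide, 128 mm tall, behind the lens; origin at the centre of its underside. To be left alone.
- caliper: Loose caliper lying flat, 190 mm long, 11 mm thick, in front of the lens; origin at the centre of its underside. To be left alone.
Things that resemble listed ones, but are neither listed nor needed, are in the scene too. There is more than one size of the lens; the one meant has the size given above.

How it is judged (in metres and radians):
On the way, in this order (a step that is already met when the one before it is completed fails the run):
1. the cap stands mouth down on the mat, let go (horizontal distance between cap and mat below 0.05 m and angle between cap's own z axis and vertical below 0.1 rad and height (world z) of cap below 0.01 m and contact force between the fingers and cap below 0.1 N), for 0.2 s.
2. the lock ring bears on its seat, snug (contact force between lock_ring and front_ring between 3 and 16 N), for 0.2 s.
At the end, for the whole second after the job is handed in: The cap stands upright (mouth down, within 0.1 rad) on the mat, its centre within 50 mm of the mat's centre, at rest; the released lock ring stays bearing on its hidden seat with 3 to 16 N (0.06 to 0.31 N m) (all of step 1 and all of step 2 and linear speed of cap below 0.02 m/s and velocity of joint lock_ring below 0.05 rad/s); the robot touches nothing.
It fails at once if the robot presses on the black upper ring (or what it holds) with more than 2 N (contact force between any of the fingers, the arm and front_ring above 2 N).
It fails at once if the robot presses on the black lower ring or the camera body under it with more than 2 N (contact force between any of the fingers, the arm and rear_ring above 2 N).
It fails at once if the lock ring is overtightened: it bears on its seat with more than 22 N (0.43 N m) (contact force between lock_ring and front_ring above 22 N).
It fails at once if the torch, glue bottle or caliper is moved by more than 20 mm (distance of any of torch, glue_bottle, caliper from where it was at the start of the episode above 0.02 m).
It also fails if it takes over 58 s, if anything falls off the work surface, if the arm or the gripper's body presses on something with over 40 N, if the wrist force passes 120 N, or if a joint passes its speed limit or range.

## Robot

A 7-joint arm with a two-finger parallel gripper is mounted at the origin on a cart in front of the work surface, level with it; the furniture and walls round the work are solid. World frame = base frame: x ahead of the robot, y to its left, z up, the work surface at z = 0. Lengths are in mm, angles in rad, forces in N, time in s.
With the tool pointing down it reaches from about 400 to 925 mm from the base axis. Payload 4.1 kg.
Tool frame: the origin (TCP) lies midway between the tips of the shut fingers; the grasp point (between the pads) lies 19 mm behind it; z points along the fingers, y is the direction in which the jaws open and shut (so a half turn about z gives the same grasp; the last joint's range is limited). The gripper opens to 85 mm and grips with 20 to 120 N. Pads are 22 mm wide; open, the fingers measure 114 mm over their backs; the gripper's body (76 mm by 85 mm) begins 54 mm behind the grasp point. The pads swing forward as they close: fully open they stand 13 mm farther back than shut.
Start: joints at [-1.296, 0.398, 0.045, 1.537, -0.019, 1.207, -0.051], TCP at [237.333, 605.158, 231.347] pointing down, gripper open.
Joint ranges: [-2.82, 2.82], [-0.49, 2.23], [-1.37, 1.46], [0, 2.46], [-1.36, 4.5], [0.23, 2], [-2.94, 2.94]. Speed limits (rad/s): [2.57, 2.57, 3.14, 3.14, 3.14, 3.14, 3.14].

## Interface

Orientations are given as [roll, pitch, yaw] about the fixed x, y, z axes, in that order (R = Rz(yaw) Ry(pitch) Rx(roll)).
In Python, from cell import get_state, camera, camera_model, sign_off, find_in, landmark_of gives the robot as it stands.
- The arm moves only by the shell command python3 -m pendant 'ROWS' [OPENING] [FORCE]. ROWS is JSON, a list of rows, each an object of numbers: "x", "y", "z": the shift along the world's x, y, z in cm; "wx", "wy", "wz": the turn, a rotation vector about the world's x, y, z in rad. A call has 1 to 12 rows; each row is the pose to reach, as a shift and turn from the pose commanded when the call began; what a row does not reach only later rows make up. A row lasts 1/12 s, in which the tool goes at most 41.7 mm and 7.16 degrees, less where a joint would pass 70% of its speed; a pose out of reach is approached as far as the arm can. A call with a gripper value outside its range is refused whole. OPENING is the finger opening in cm, from 0 to 8.54, set as the call begins (- or left out, the last holds). The fingers move at their own pace and stop on an object; FORCE is the grip in N (left out, the last holds). Time passes only in rows, so rows that repeat a pose let the fingers close. It gives the time, the measured TCP pose, the force and the opening at its end, in the units of the state.
- get_state(): the state, without advancing time (a new reading comes with each control period).
- camera(name): name is "side" or "top" or "wrist"; returns the picture (400x640x3 uint8, red, green, blue); there is no depth.
- camera_model(name): a dict with "camera_matrix" (3x3 intrinsics, pixels), "xyz" and "orientation" of the camera in the world; the wrist camera has in their place "hand_eye" (4x4, takes a point from camera to tool coordinates, whose origin is the TCP and whose axes are the flange's). Camera axes: x right, y down, z forward; pixel columns grow to the right and rows downward; lengths in mm; the calibration is good to about 2 mm. A picture is of the moment at which its call begins: read the wrist's pose just before it. camera_model takes no time and is no camera call.
- sign_off(): hands the job in, once; it reports no verdict.
Trained networks look in the newest picture that a camera, given by its name, has taken for a name from the list of things; names that differ only in an ending like _2 or _b are one class to them, and where a whole thing is asked for, a point or a joint stands for the part that bears it (a point fixed in the world has none). Each returns a list of dicts, best first, with "score" (0 to 1); they miss things now and then, are a little off and sometimes report something else, mostly with a low value. They report only what shows in the picture. A call takes as long as a camera call. They do not tell look-alikes from the thing itself.
- find_in(camera, label): "at" ([x, y, z] in mm, in world coordinates, good to about 4 mm: the middle of the surface that is visible of it).
- landmark_of(camera, label): "at" ([x, y, z] in mm, in world coordinates, good to about 4 mm: a listed point, or the origin of a listed thing).
The state is a dict: "time": time; "joint_pos": joint angles; "qvel": joint speeds; "joint_efforts": joint torques, N m; "tool_pos": TCP position; "ee_rot": TCP orientation; "force": force on the tool from outside, world axes, zero at the start; "wrist_torque": the same for the moment, N m; "gripper_width": opening from 0.0 (shut) to 1.0 (fully open).
Only numpy, scipy, OpenCV 4.12 (cv2) and the standard library are available. Lean on these libraries where they do the work, as an engineer would, in place of code of your own. Each camera call takes 0.05 s, during which the arm holds its last target.

## Working session

There is one attempt and no reset: what is moved stays moved. The work goes in short steps, Python scripts to look and compute and a shell command to move; the robot and the scene stay as the last step left them, time stands still between calls to the robot, and variables do not carry over. Pictures are saved under pics/ and viewed, and the job is handed in when it is done.

```bash
mkdir -p pics; ls; python3 - <<'E'
from cell import *
import cv2
s=get_state();print(s)
for n in ['side','top','wrist']:
    im=camera(n);cv2.imwrite(f'pics/{n}0.png',im[:,:,::-1])
    m=camera_model(n);print(n,m)
    for l in ['lens','cap','cap_knob','mat','torch','glue_bottle','caliper','wood_block']:
        try:print(l,[(round(d['score'],2),[round(v) for v in d['at']]) for d in landmark_of(n,l)][:4])
        except Exception as e:print(l,e)
print(get_state()['time'])
E
```

```text
pics
{'time': 0.0, 'joint_pos': array([-1.29601485,  0.39913296,  0.04507274,  1.53786722, -0.0186819 ,
        1.20688711, -0.05068305]), 'qvel': array([-3.19058671e-04,  2.48410754e-03, -7.12646248e-05, -4.44561710e-04,
        2.45326611e-04, -2.81602307e-04, -3.68787893e-05]), 'joint_efforts': array([ 8.81895994e-05, -4.75117493e+01,  1.36451527e+00, -2.54220057e+01,
        1.15450361e-02,  9.46240645e-03, -6.02866578e-06]), 'tool_pos': array([237.11932744, 604.53795801, 230.3080855 ]), 'ee_rot': array([-3.13972617e+00,  1.60015825e-04,  2.76791122e+00]), 'force': array([ 0.60194742,  0.16352974, -0.4344357 ]), 'wrist_torque': array([ 0.01275598, -0.01625518, -0.01340706]), 'gripper_width': 0.997586122676961}
side {'camera_matrix': array([[518.10185275,   0.        , 315.98167158],
       [  0.        , 518.10185275, 193.24284833],
       [  0.        ,   0.        ,   1.        ]]), 'xyz': array([  611.40095334, -1006.11400355,   965.79986725]), 'orientation': array([-2.27846568,  0.00508194,  0.00811424])}
lens [(0.69, [571, -13, 2]), (0.59, [815, -208, 2])]
cap [(0.75, [570, 
[... 778 characters left out ...]
]
wood_block [(0.55, [473, 211, 2])]
wrist {'camera_matrix': array([[285.74134512,   0.        , 320.24847976],
       [  0.        , 285.74134512, 200.31251079],
       [  0.        ,   0.        ,   1.        ]]), 'hand_eye': array([[-8.66063050e-04, -9.48797436e-01, -3.15883958e-01,
         8.11917537e+01],
       [ 9.99999623e-01, -8.43812104e-04, -2.07215213e-04,
        -1.38563454e+00],
       [-6.99414438e-05, -3.15884018e-01,  9.48797809e-01,
        -1.43470064e+02],
       [ 0.00000000e+00,  0.00000000e+00,  0.00000000e+00,
         1.00000000e+00]])}
lens []
cap []
cap_knob []
mat []
torch []
glue_bottle []
caliper [(0.79, [410, -30, 0])]
wood_block [(0.69, [471, 211, -3])]
1.35
```

View pics/side0.png

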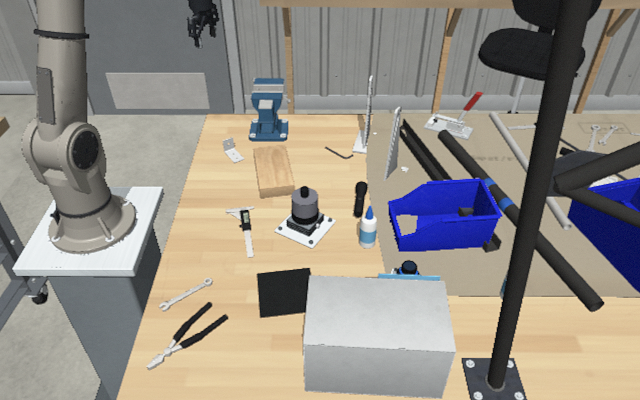

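View pics/top0.png

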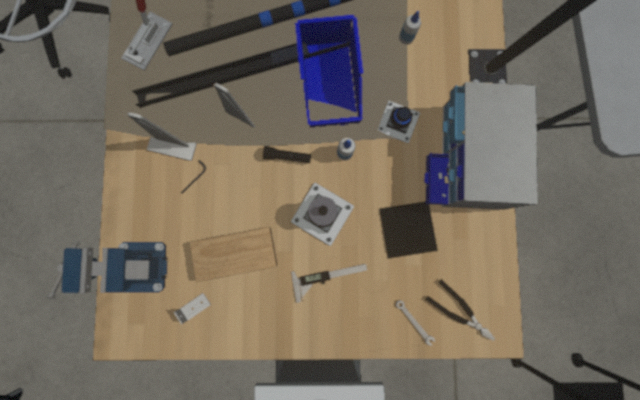

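```bash
python3 - <<'E'
from cell import camera_model
import cv2,numpy as np
from scipy.spatial.transform import Rotation as R
for n in ['side','top']:
    m=camera_model(n);im=cv2.imread(f'pics/{n}0.png')
    Rm=R.from_euler('xyz',m['orientation']).as_matrix()
    def px(p):
        q=m['camera_matrix']@(Rm.T@(np.array(p)-m['xyz']));return q[:2]/q[2]
    c=px([571,-10,90]);print(n,'cap',c,'other lens',px([814,-208,60]),'mat',px([533,-228,4]),'knobtop',px([571,-10,134]))
    x,y=c.astype(int);k=im[max(0,y-70):y+70,x-95:x+95];cv2.imwrite(f'pics/{n}crop0.png',cv2.resize(k,None,fx=4,fy=4,interpolation=cv2.INTER_CUBIC))
E
```

```text
side cap [305.09850688 200.22909613] other lens [408.74909949 266.93886816] mat [287.37965485 288.97145856] knobtop [304.76942836 187.0373647 ]
top cap [323.14297086 210.41064469] other lens [401.47981003 114.1401838 ] mat [407.82317289 227.47594365] knobtop [323.48069067 208.90679794]
```

View pics/topcrop0.png

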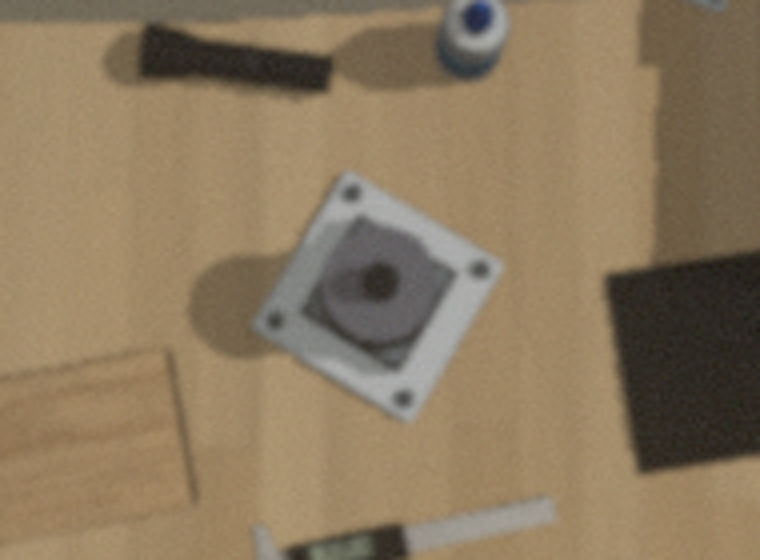

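View pics/sidecrop0.png

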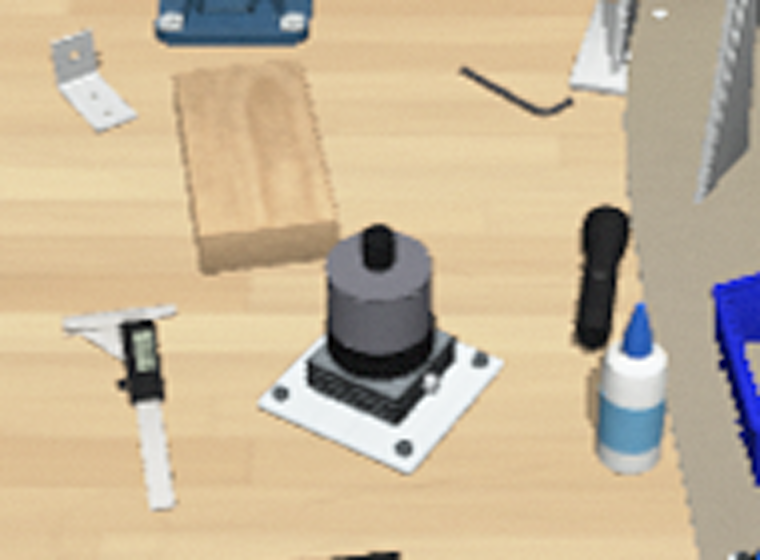

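Candidates for the capped lens:
- The grey-capped lens at top (323,209) / side (305,200).
- A smaller uncapped lens with a blue ring, by the cabinet, at top (401,114) / side (409,267).

The crops show the first one has the grey cap, black knob and white bolted plate, so I choose it. The mat is at top (408,228). I'll move above the knob.

```bash
python3 -m pendant '[{"z":3},{"z":7},{"x":2,"y":-3.5,"z":8},{"x":33.4,"y":-61.4,"z":7},{"x":33.4,"y":-61.4,"z":7},{"x":33.4,"y":-61.4,"z":7},{"x":33.4,"y":-61.4,"z":7},{"x":33.4,"y":-61.4,"z":7},{"x":33.4,"y":-61.4,"z":7},{"x":33.4,"y":-61.4,"z":7},{"x":33.4,"y":-61.4,"z":7},{"x":33.4,"y":-61.4,"z":7}]' 8.5; python3 -c "
from cell import *;print(get_state())"
```

```text
{'time': 1.35, 'joint_pos': array([-1.29601367,  0.39842948,  0.04509084,  1.53658107, -0.01871061,
        1.20691311, -0.05070429]), 'qvel': array([ 0.00092827, -0.00167231, -0.00078759, -0.00049502,  0.00052048,
       -0.00119278,  0.00146084]), 'joint_efforts': array([-1.62696301e-04, -4.75021827e+01,  1.36300016e+00, -2.54509199e+01,
        1.16052374e-02,  1.22723002e-03,  8.03250458e-06]), 'tool_pos': array([237.31733552, 605.16895902, 231.33588816]), 'ee_rot': array([ 3.14150188e+00, -1.63044271e-06,  2.76788423e+00]), 'force': array([ 0.10059707, -0.2531954 , -0.10579988]), 'wrist_torque': array([0.01924772, 0.04310012, 0.03472492]), 'gripper_width': 0.9996095807535221}schema error: expected keys x, y, z, wx, wy, wz
```

```bash
python3 -m pendant '[{"x":0,"y":0,"z":3,"wx":0,"wy":0,"wz":0},{"x":0,"y":0,"z":7,"wx":0,"wy":0,"wz":0},{"x":2,"y":-3.5,"z":8,"wx":0,"wy":0,"wz":0},{"x":33.4,"y":-61.4,"z":7,"wx":0,"wy":0,"wz":0},{"x":33.4,"y":-61.4,"z":7,"wx":0,"wy":0,"wz":0},{"x":33.4,"y":-61.4,"z":7,"wx":0,"wy":0,"wz":0},{"x":33.4,"y":-61.4,"z":7,"wx":0,"wy":0,"wz":0},{"x":33.4,"y":-61.4,"z":7,"wx":0,"wy":0,"wz":0},{"x":33.4,"y":-61.4,"z":7,"wx":0,"wy":0,"wz":0},{"x":33.4,"y":-61.4,"z":7,"wx":0,"wy":0,"wz":0},{"x":33.4,"y":-61.4,"z":7,"wx":0,"wy":0,"wz":0},{"x":33.4,"y":-61.4,"z":7,"wx":0,"wy":0,"wz":0}]' 8.5; python3 -c "
from cell import *;s=get_state();print(s['joint_pos'].round(3))"
```

```text
time: 2.35
tool_pos: [436.7, 238.6, 306.0]
ee_rot: [3.14, 0.0, 2.768]
force: [0.1, 0.2, 0.5]
gripper_width: 0.994
[-0.868  0.07   0.3    1.79  -0.022  1.283  0.635]
```

```bash
python3 -m pendant '[{"x":13.4,"y":-24.8,"z":-1,"wx":0,"wy":0,"wz":0},{"x":13.4,"y":-24.8,"z":-1,"wx":0,"wy":0,"wz":0},{"x":13.4,"y":-24.8,"z":-1,"wx":0,"wy":0,"wz":0},{"x":13.4,"y":-24.8,"z":-1,"wx":0,"wy":0,"wz":0},{"x":13.4,"y":-24.8,"z":-1,"wx":0,"wy":0,"wz":0},{"x":13.4,"y":-24.8,"z":-1,"wx":0,"wy":0,"wz":0},{"x":13.4,"y":-24.8,"z":-1,"wx":0,"wy":0,"wz":0},{"x":13.4,"y":-24.8,"z":-4,"wx":0,"wy":0,"wz":0},{"x":13.4,"y":-24.8,"z":-4,"wx":0,"wy":0,"wz":0},{"x":13.4,"y":-24.8,"z":-4,"wx":0,"wy":0,"wz":0}]'
python3 - <<'E'
from cell import *
import cv2
s=get_state();print(s['joint_pos'].round(3),s['tool_pos'],s['ee_rot'])
im=camera('wrist');cv2.imwrite('pics/wrist1.png',im[:,:,::-1])
print(landmark_of('wrist','cap_knob'));print(landmark_of('wrist','cap'));print(find_in('wrist','cap_knob'))
E
```

```text
time: 3.18
tool_pos: [568.9, -6.9, 264.4]
ee_rot: [-3.141, -0.004, 2.768]
force: [-0.6, 0.9, 0.2]
gripper_width: 0.991
[-0.49   0.258  0.522  1.698 -0.136  1.225  1.262] [568.91478033  -6.94616645 264.42640935] [-3.14055609 -0.0036131   2.76787483]
[{'at': [570.0, -9.0, 121.3], 'score': 0.94}]
[{'at': [567.3, -7.6, 64.0], 'score': 0.56}]
[{'at': [567.2, -10.6, 110.5], 'score': 0.77}]
```

View pics/wrist1.png

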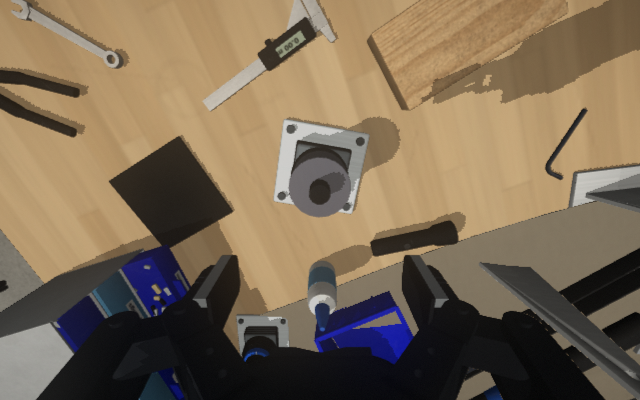

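The wrist view shows the capped lens at (319,190), with the knob top at about (319,185). The caliper, torch and glue bottle are clear around it. Next I'll measure the knob by calibration.

```bash
cat > h.py <<'E'
from cell import *
import cv2,numpy as np
from scipy.spatial.transform import Rotation as R
def cam_pose(n,s):
    m=camera_model(n)
    if n=='wrist':
        H=np.array(m['hand_eye']);T=R.from_euler('xyz',s['ee_rot']).as_matrix()
        return m['camera_matrix'],T@H[:3,:3],T@H[:3,3]+s['tool_pos']
    return m['camera_matrix'],R.from_euler('xyz',m['orientation']).as_matrix(),m['xyz']
def atz(n,s,uv,z):
    K,Rm,t=cam_pose(n,s);d=Rm@np.linalg.inv(K)@np.array([*uv,1.]);return t+d*(z-t[2])/d[2]
def proj(n,s,p):
    K,Rm,t=cam_pose(n,s);q=K@(Rm.T@(np.array(p)-t));return q[:2]/q[2]
E
python3 - <<'E'
from h import *
s=get_state();print(s['tool_pos'],s['ee_rot'])
im=camera('wrist')[:,:,::-1]
k=cv2.resize(im[140:230,265:375],None,fx=7,fy=6.5,interpolation=cv2.INTER_CUBIC)
k=cv2.resize(im[140:225,265:375],None,fx=7,fy=7,interpolation=cv2.INTER_CUBIC)
cv2.imwrite('pics/w2.png',k)
print(landmark_of('wrist','cap_knob'))
for p in ([571,-9,134],[571,-9,110],[571,-9,62]):print(proj('wrist',s,p))
print(landmark_of('wrist','mat'))
E
```

```text
[570.63472728  -5.95420015 267.02587936] [3.13987379e+00 1.65466406e-03 2.77044464e+00]
[{'at': [573.5, -12.1, 120.6], 'score': 0.96}, {'at': [471.0, 209.0, 2.5], 'score': 0.72}]
[318.76414092 191.25506123]
[318.83326859 184.92046635]
[318.9450568  174.67662475]
[{'at': [527.4, -233.6, 4.2], 'score': 0.88}]
```

View pics/w2.png

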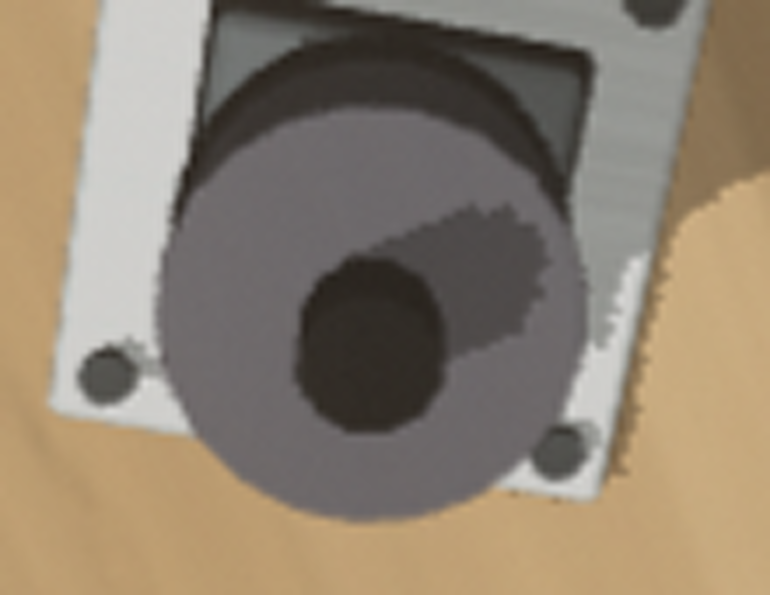

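```bash
python3 - <<'E'
from h import *
s=get_state();print(s['tool_pos'],s['ee_rot'],s['joint_pos'].round(3))
for i in range(3):
  camera('wrist');s=get_state();print(s['tool_pos'],s['ee_rot'])
  print(atz('wrist',s,(317.9,191.1),134),atz('wrist',s,(318.1,184.6),110))
st=s
im=camera('top');print(landmark_of('top','mat'),landmark_of('wrist','mat'))
E
```

```text
[570.43171531  -6.58704042 266.65985231] [3.14034242e+00 1.34930254e-03 2.76944495e+00] [-0.491  0.256  0.522  1.696 -0.136  1.224  1.262]
[570.32826288  -6.83308593 266.42667384] [3.14060749e+00 1.04558299e-03 2.76904103e+00]
[569.94354686 -10.62374795 134.        ] [569.779729   -10.49939942 110.        ]
[570.23664534  -6.9890455  266.25919975] [3.14079908e+00 7.73756522e-04 2.76873136e+00]
[569.76207944 -10.77084239 134.        ] [569.59433479 -10.6499732  110.        ]
[570.16442254  -7.10928849 266.08426155] [3.14097274e+00 5.17555158e-04 2.76843495e+00]
[569.60088472 -10.87980032 134.        ] [569.42988367 -10.76221859 110.        ]
[{'at': [531.1, -229.6, -0.1], 'score': 0.72}] [{'at': [531.2, -231.1, 2.9], 'score': 0.88}]
```

```bash
python3 -m pendant '[{"x":0.05,"y":-0.3,"z":-2,"wx":0,"wy":0,"wz":0},{"x":0.05,"y":-0.3,"z":-5,"wx":0,"wy":0,"wz":0},{"x":0.05,"y":-0.3,"z":-8,"wx":0,"wy":0,"wz":0},{"x":0.05,"y":-0.3,"z":-10,"wx":0,"wy":0,"wz":0},{"x":0.05,"y":-0.3,"z":-11.5,"wx":0,"wy":0,"wz":0},{"x":0.05,"y":-0.3,"z":-12.5,"wx":0,"wy":0,"wz":0},{"x":0.05,"y":-0.3,"z":-12.5,"wx":0,"wy":0,"wz":0},{"x":0.05,"y":-0.3,"z":-12.5,"wx":0,"wy":0,"wz":0},{"x":0.05,"y":-0.3,"z":-12.5,"wx":0,"wy":0,"wz":0},{"x":0.05,"y":-0.3,"z":-12.5,"wx":0,"wy":0,"wz":0}]' 4.5 30
python3 - <<'E'
from h import *
s=get_state();print(s['tool_pos'],s['ee_rot'])
im=camera('wrist');cv2.imwrite('pics/wrist3.png',im[:,:,::-1]);print(landmark_of('wrist','cap_knob'))
E
```

```text
time: 4.67
tool_pos: [571.6, -10.5, 142.0]
ee_rot: [3.14, 0.002, 2.768]
force: [0.1, 0.2, 0.6]
gripper_width: 0.528
[571.63060684 -10.50350892 142.02129688] [3.14024816e+00 2.30096419e-03 2.76784794e+00]
[{'at': [571.9, -13.0, 125.2], 'score': 0.96}]
```

View pics/wrist3.png

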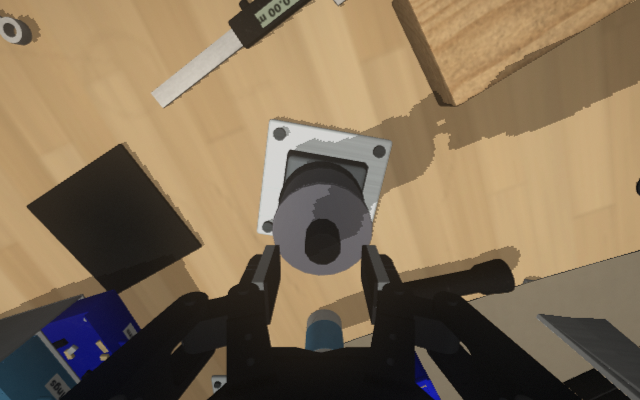

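The knob at (322,243) sits midway between the finger pads at 265 and 375, so it is centred. I'll descend 28 mm and grip.

```bash
python3 -m pendant '[{"x":0,"y":0,"z":-1,"wx":0,"wy":0,"wz":0},{"x":0,"y":0,"z":-2,"wx":0,"wy":0,"wz":0},{"x":0,"y":0,"z":-2.5,"wx":0,"wy":0,"wz":0},{"x":0,"y":0,"z":-2.8,"wx":0,"wy":0,"wz":0},{"x":0,"y":0,"z":-2.8,"wx":0,"wy":0,"wz":0},{"x":0,"y":0,"z":-2.8,"wx":0,"wy":0,"wz":0}]'
python3 -m pendant '[{"x":0,"y":0,"z":0,"wx":0,"wy":0,"wz":0},{"x":0,"y":0,"z":0,"wx":0,"wy":0,"wz":0},{"x":0,"y":0,"z":0,"wx":0,"wy":0,"wz":0},{"x":0,"y":0,"z":0,"wx":0,"wy":0,"wz":0},{"x":0,"y":0,"z":0,"wx":0,"wy":0,"wz":0},{"x":0,"y":0,"z":0,"wx":0,"wy":0,"wz":0},{"x":0,"y":0,"z":0,"wx":0,"wy":0,"wz":0},{"x":0,"y":0,"z":0,"wx":0,"wy":0,"wz":0}]' 1.0 35
```

```text
time: 5.27
tool_pos: [570.4, -10.6, 112.3]
ee_rot: [-3.141, -0.001, 2.768]
force: [0.3, -0.5, 0.3]
gripper_width: 0.527
time: 5.93
tool_pos: [570.9, -10.4, 113.0]
ee_rot: [3.141, 0.001, 2.768]
force: [0.8, 1.3, 0.7]
gripper_width: 0.243
```

The jaws stopped at 21 mm, so the knob is held. I'll lift straight up 90 mm.

```bash
python3 -m pendant '[{"x":0,"y":0,"z":1,"wx":0,"wy":0,"wz":0},{"x":0,"y":0,"z":2,"wx":0,"wy":0,"wz":0},{"x":0,"y":0,"z":3.5,"wx":0,"wy":0,"wz":0},{"x":0,"y":0,"z":5,"wx":0,"wy":0,"wz":0},{"x":0,"y":0,"z":6.5,"wx":0,"wy":0,"wz":0},{"x":0,"y":0,"z":8,"wx":0,"wy":0,"wz":0},{"x":0,"y":0,"z":9,"wx":0,"wy":0,"wz":0},{"x":0,"y":0,"z":9,"wx":0,"wy":0,"wz":0},{"x":0,"y":0,"z":9,"wx":0,"wy":0,"wz":0}]'
python3 - <<'E'
from h import *
s=get_state();print(s['tool_pos'],s['ee_rot'])
im=camera('side');cv2.imwrite('pics/side4.png',cv2.resize(im[100:330,200:460,::-1],None,fx=2.6,fy=2.6,interpolation=cv2.INTER_CUBIC))
print(landmark_of('side','mat'),landmark_of('side','cap'))
E
```

```text
time: 6.68
tool_pos: [570.7, -10.5, 203.2]
ee_rot: [3.141, 0.001, 2.768]
force: [-0.6, 0.6, -0.8]
gripper_width: 0.244
[570.73724067 -10.49929478 203.22125058] [3.14084843e+00 8.78169341e-04 2.76784106e+00]
[{'at': [535.6, -230.1, -0.7], 'score': 0.79}] [{'at': [568.1, -11.2, 152.0], 'score': 0.9}]
```

View pics/side4.png

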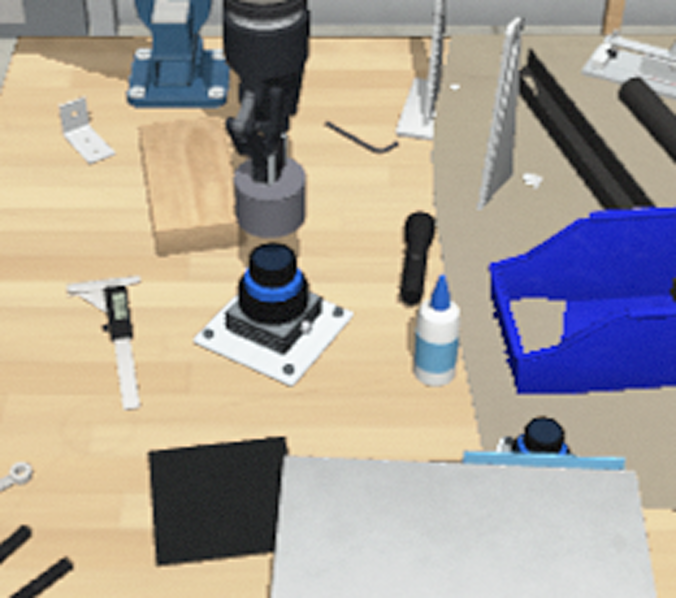

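The side view shows the cap lifted clear at crop (270,195), with the blue ring exposed beneath it at (275,285). I'll carry it over the mat.

```bash
python3 -m pendant '[{"x":-1,"y":-4,"z":0,"wx":0,"wy":0,"wz":0},{"x":-1.8,"y":-8,"z":0,"wx":0,"wy":0,"wz":0},{"x":-2.7,"y":-12,"z":0,"wx":0,"wy":0,"wz":0},{"x":-3.6,"y":-16,"z":0,"wx":0,"wy":0,"wz":0},{"x":-4.2,"y":-19,"z":0,"wx":0,"wy":0,"wz":0},{"x":-4.5,"y":-20.8,"z":0,"wx":0,"wy":0,"wz":0},{"x":-4.5,"y":-20.8,"z":-3,"wx":0,"wy":0,"wz":0},{"x":-4.5,"y":-20.8,"z":-6,"wx":0,"wy":0,"wz":0},{"x":-4.5,"y":-20.8,"z":-8,"wx":0,"wy":0,"wz":0},{"x":-4.5,"y":-20.8,"z":-8,"wx":0,"wy":0,"wz":0},{"x":-4.5,"y":-20.8,"z":-8,"wx":0,"wy":0,"wz":0},{"x":-4.5,"y":-20.8,"z":-8,"wx":0,"wy":0,"wz":0}]'
python3 - <<'E'
from h import *
s=get_state();print(s['tool_pos'],s['ee_rot'],s['joint_pos'].round(2))
for n in('wrist','side'):
  im=camera(n);cv2.imwrite(f'pics/{n}5.png',im[...,::-1])
E
```

```text
time: 7.83
tool_pos: [526.3, -218.9, 123.5]
ee_rot: [-3.141, 0.001, 2.768]
force: [0.8, -0.6, -0.0]
gripper_width: 0.244
[ 526.26853539 -218.88700059  123.53159284] [-3.14145916e+00  1.40747399e-03  2.76782358e+00] [-0.12  0.41  0.56  1.86 -0.27  0.94  1.76]
```

View pics/wrist5.png

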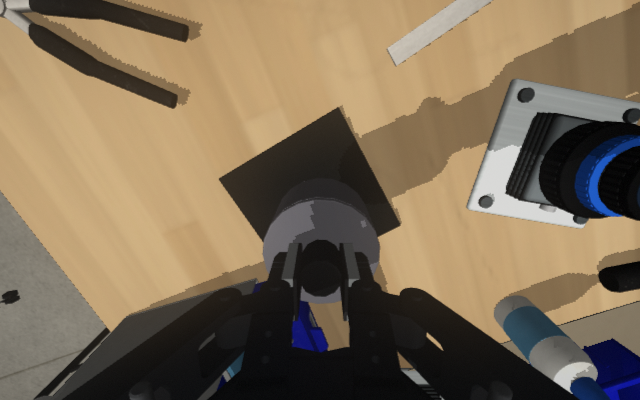

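View pics/side5.png

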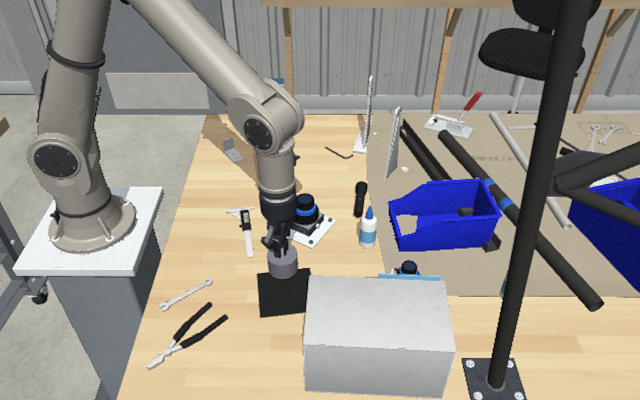

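The cap hangs above the mat at side (283,262), and the gripper is clear of the grey cabinet on its right. I'll lower it and watch the force.

```bash
python3 -m pendant '[{"x":0,"y":0,"z":-2,"wx":0,"wy":0,"wz":0},{"x":0,"y":0,"z":-4,"wx":0,"wy":0,"wz":0},{"x":0,"y":0,"z":-5.5,"wx":0,"wy":0,"wz":0},{"x":0,"y":0,"z":-6.2,"wx":0,"wy":0,"wz":0},{"x":0,"y":0,"z":-6.5,"wx":0,"wy":0,"wz":0},{"x":0,"y":0,"z":-6.7,"wx":0,"wy":0,"wz":0},{"x":0,"y":0,"z":-6.8,"wx":0,"wy":0,"wz":0},{"x":0,"y":0,"z":-6.8,"wx":0,"wy":0,"wz":0},{"x":0,"y":0,"z":-6.8,"wx":0,"wy":0,"wz":0}]'
```

```text
time: 8.68
tool_pos: [526.2, -218.7, 55.5]
ee_rot: [3.141, 0.002, 2.768]
force: [-0.1, 0.5, -1.1]
gripper_width: 0.243
```

```bash
python3 -m pendant '[{"x":0,"y":0,"z":-0.1,"wx":0,"wy":0,"wz":0},{"x":0,"y":0,"z":-0.1,"wx":0,"wy":0,"wz":0},{"x":0,"y":0,"z":-0.1,"wx":0,"wy":0,"wz":0}]'
python3 -m pendant '[{"x":0,"y":0,"z":-0.1,"wx":0,"wy":0,"wz":0},{"x":0,"y":0,"z":-0.1,"wx":0,"wy":0,"wz":0},{"x":0,"y":0,"z":-0.1,"wx":0,"wy":0,"wz":0}]'
```

```text
time: 8.93
tool_pos: [526.6, -218.5, 54.8]
ee_rot: [3.141, 0.002, 2.768]
force: [-0.1, 1.7, 5.3]
gripper_width: 0.24
time: 9.18
tool_pos: [526.7, -218.4, 54.6]
ee_rot: [3.14, 0.002, 2.768]
force: [-2.2, 3.1, 12.1]
gripper_width: 0.24
```

Contact with the mat is felt at 12 N up. I'll ease back 1 mm, open, and rise.

```bash
python3 -m pendant '[{"x":0,"y":0,"z":0.1,"wx":0,"wy":0,"wz":0},{"x":0,"y":0,"z":0.1,"wx":0,"wy":0,"wz":0}]'
python3 -m pendant '[{"x":0,"y":0,"z":0.1,"wx":0,"wy":0,"wz":0},{"x":0,"y":0,"z":0.2,"wx":0,"wy":0,"wz":0},{"x":0,"y":0,"z":0.3,"wx":0,"wy":0,"wz":0},{"x":0,"y":0,"z":0.3,"wx":0,"wy":0,"wz":0},{"x":0,"y":0,"z":0.3,"wx":0,"wy":0,"wz":0},{"x":0,"y":0,"z":0.3,"wx":0,"wy":0,"wz":0}]' 4.5
python3 -m pendant '[{"x":0,"y":0,"z":2,"wx":0,"wy":0,"wz":0},{"x":0,"y":0,"z":5,"wx":0,"wy":0,"wz":0},{"x":0,"y":0,"z":9,"wx":0,"wy":0,"wz":0},{"x":0,"y":0,"z":13,"wx":0,"wy":0,"wz":0},{"x":1,"y":4,"z":15,"wx":0,"wy":0,"wz":0},{"x":1.8,"y":8,"z":16,"wx":0,"wy":0,"wz":0},{"x":2.7,"y":12,"z":16,"wx":0,"wy":0,"wz":0},{"x":3.6,"y":16,"z":16,"wx":0,"wy":0,"wz":0},{"x":4.2,"y":19,"z":16,"wx":0,"wy":0,"wz":0},{"x":4.3,"y":20.8,"z":16,"wx":0,"wy":0,"wz":0},{"x":4.3,"y":20.8,"z":16,"wx":0,"wy":0,"wz":0},{"x":4.3,"y":20.8,"z":16,"wx":0,"wy":0,"wz":0}]' 8.5
python3 - <<'E'
from h import *
s=get_state();print(s['tool_pos'],s['ee_rot'],s['joint_pos'].round(2))
for n in('wrist','top'):
  im=camera(n);cv2.imwrite(f'pics/{n}6.png',im[...,::-1])
  for l in('cap','mat','ring_mid','lens'):print(n,l,landmark_of(n,l))
s=get_state();print(s['tool_pos'],s['ee_rot'])
E
```

```text
time: 9.35
tool_pos: [526.5, -218.6, 54.8]
ee_rot: [3.141, 0.002, 2.768]
force: [-0.0, 1.5, 7.5]
gripper_width: 0.239
time: 9.85
tool_pos: [525.4, -218.4, 56.4]
ee_rot: [-3.142, -0.0, 2.768]
force: [0.1, 0.1, -0.3]
gripper_width: 0.527
time: 10.85
tool_pos: [568.5, -9.2, 216.3]
ee_rot: [-3.141, -0.0, 2.771]
force: [0.3, -0.6, 0.9]
gripper_width: 0.994
[568.46327816  -9.20707905 216.31856327] [-3.14115540e+00 -4.63837486e-04  2.77089712e+00] [-0.48  0.3   0.52  1.76 -0.16  1.12  1.29]
wrist cap [{'at': [524.7, -214.4, 9.3], 'score': 0.68}]
wrist mat []
wrist ring_mid [{'at': [471.3, 210.7, 1.4], 'score': 0.4}]
wrist lens [{'at': [572.8, -9.4, 3.8], 'score': 0.94}, {'at': [813.9, -210.4, 1.6], 'score': 0.65}]
top cap [{'at': [526.8, -217.2, 7.2], 'score': 0.6}]
top mat [{'at': [532.7, -226.3, -3.7], 'score': 0.65}, {'at': [730.9, -74.8, -4.6], 'score': 0.38}]
top ring_mid [{'at': [815.6, -211.6, 52.6], 'score': 0.46}]
top lens [{'at': [812.0, -211.5, -1.4], 'score': 0.84}]
[568.55611077 -10.96320377 216.70171427] [3.14144179e+00 9.66144498e-05 2.76699919e+00]
```

View pics/wrist6.png

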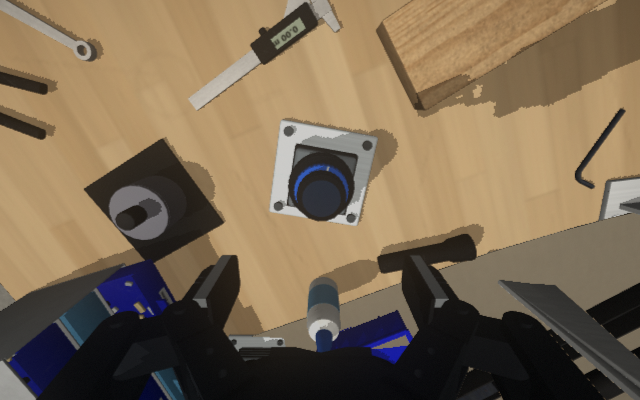

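View pics/top6.png

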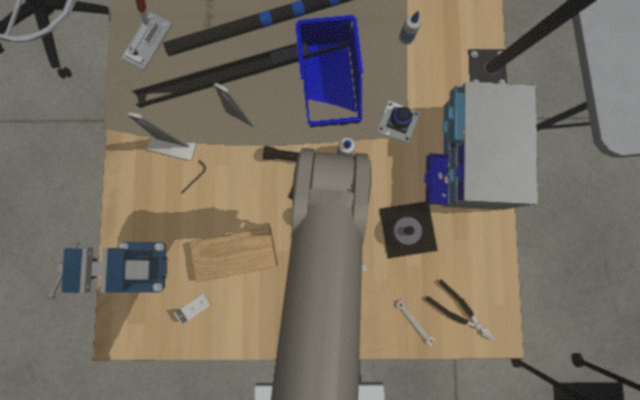

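The cap stands on the mat: wrist (145,208), top (408,230). The exposed lens is at wrist (321,190) with its blue ring visible. Next I'll fit the ring and upper-ring discs.

```bash
python3 - <<'E'
from h import *
for i in range(3): camera('wrist')
s=get_state();im=camera('wrist')[:,:,::-1]
cv2.imwrite('pics/w7.png',cv2.resize(im[140:230,270:375],None,fx=7,fy=6.6,interpolation=cv2.INTER_CUBIC))
cv2.imwrite('pics/w7.png',cv2.resize(im[140:225,270:375],None,fx=7,fy=7,interpolation=cv2.INTER_CUBIC))
print(s['time'],s['tool_pos'],s['ee_rot'])
b=im.astype(int);mask=((b[...,0]>b[...,2]+50)).astype(np.uint8)
mask[:140]=0;mask[225:]=0;mask[:,:270]=0;mask[:,375:]=0
ys,xs=np.nonzero(mask);print(len(xs),xs.min(),xs.max(),ys.min(),ys.max())
from scipy.optimize import least_squares
def ring(c,r,z,n=72):
    a=np.linspace(0,2*np.pi,n,endpoint=False)
    return np.array([proj('wrist',s,[c[0]+r*np.cos(t),c[1]+r*np.sin(t),z]) for t in a])
for c in([571,-10],[570,-10.5]):
    for r,z in((24,99),(28,77),(36,62)):
        p=ring(c,r,z);print(c,r,z,'u',p[:,0].min().round(1),p[:,0].max().round(1),'v',p[:,1].min().round(1),p[:,1].max().round(1))
E
```

```text
11.5 [568.59836221 -10.55813369 216.65653719] [3.14146943e+00 2.78884350e-05 2.76767922e+00]
351 295 349 164 198
[571, -10] 24 99 u 298.2 348.2 v 172.1 219.8
[571, -10] 28 77 u 295.9 350.1 v 163.3 215.4
[571, -10] 36 62 u 289.6 356.1 v 152.9 217.2
[570, -10.5] 24 99 u 297.3 347.4 v 171.3 219.1
[570, -10.5] 28 77 u 295.0 349.3 v 162.6 214.8
[570, -10.5] 36 62 u 288.8 355.4 v 152.2 216.6
```

View pics/w7.png

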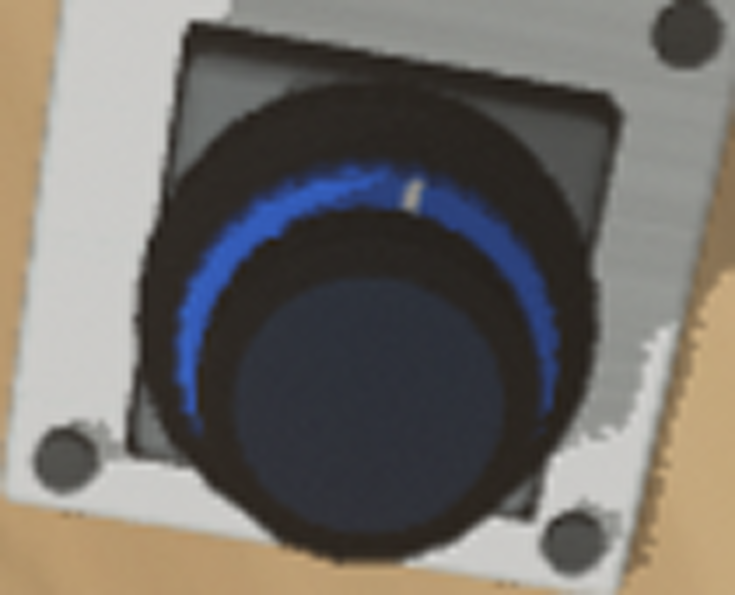

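The fit agrees with an axis at about (571.2, -10.6). The white index mark at crop (412,195) will serve to check rotation. I'll go down to a pre-grasp height with the opening reduced to 70 mm.

```bash
python3 -m pendant '[{"x":0.26,"y":0,"z":-2,"wx":0,"wy":0,"wz":0},{"x":0.26,"y":0,"z":-5,"wx":0,"wy":0,"wz":0},{"x":0.26,"y":0,"z":-8,"wx":0,"wy":0,"wz":0},{"x":0.26,"y":0,"z":-10,"wx":0,"wy":0,"wz":0},{"x":0.26,"y":0,"z":-11.5,"wx":0,"wy":0,"wz":0},{"x":0.26,"y":0,"z":-12.5,"wx":0,"wy":0,"wz":0},{"x":0.26,"y":0,"z":-13.5,"wx":0,"wy":0,"wz":0},{"x":0.26,"y":0,"z":-13.5,"wx":0,"wy":0,"wz":0},{"x":0.26,"y":0,"z":-13.5,"wx":0,"wy":0,"wz":0},{"x":0.26,"y":0,"z":-13.5,"wx":0,"wy":0,"wz":0},{"x":0.26,"y":0,"z":-13.5,"wx":0,"wy":0,"wz":0},{"x":0.26,"y":0,"z":-13.5,"wx":0,"wy":0,"wz":0}]' 7.0 30
python3 - <<'E'
from h import *
for i in range(3): im=camera('wrist')
s=get_state();print(s['tool_pos'],s['ee_rot'],s['gripper_width'],s['force'])
cv2.imwrite('pics/w8.png',im[...,::-1])
im=camera('side');cv2.imwrite('pics/s8.png',cv2.resize(im[150:260,240:370,::-1],None,fx=5.4,fy=5.4,interpolation=cv2.INTER_CUBIC))
y=np.array([.365,.93,0]);
for r in(24,28,35): print(r,[proj('side',s,np.array([571.2,-10.6,z])+sg*r*y).round(1) for z in(71,) for sg in(1,-1)])
E
```

```text
time: 12.55
tool_pos: [571.9, -10.4, 82.6]
ee_rot: [3.141, 0.002, 2.768]
force: [0.0, 0.2, 0.4]
gripper_width: 0.824
[571.47728286 -10.40260329  82.12379383] [3.14097659e+00 7.27412812e-04 2.76786860e+00] 0.822405005699618 [-0.83000633 -0.441618    0.43226859]
24 [array([308.9, 200.2]), array([301.7, 211.8])]
28 [array([309.4, 199.3]), array([301.1, 212.7])]
35 [array([310.5, 197.6]), array([300. , 214.5])]
```

View pics/w8.png

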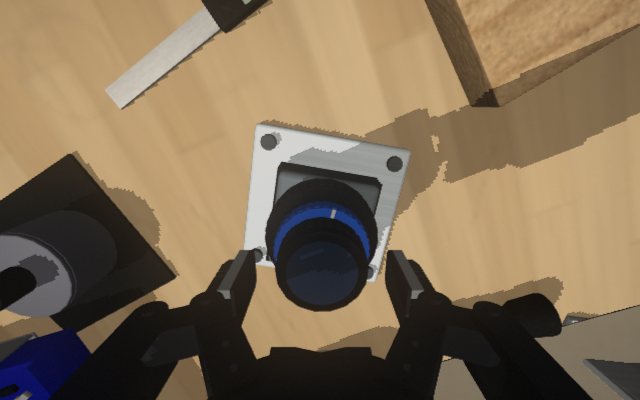

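View pics/s8.png

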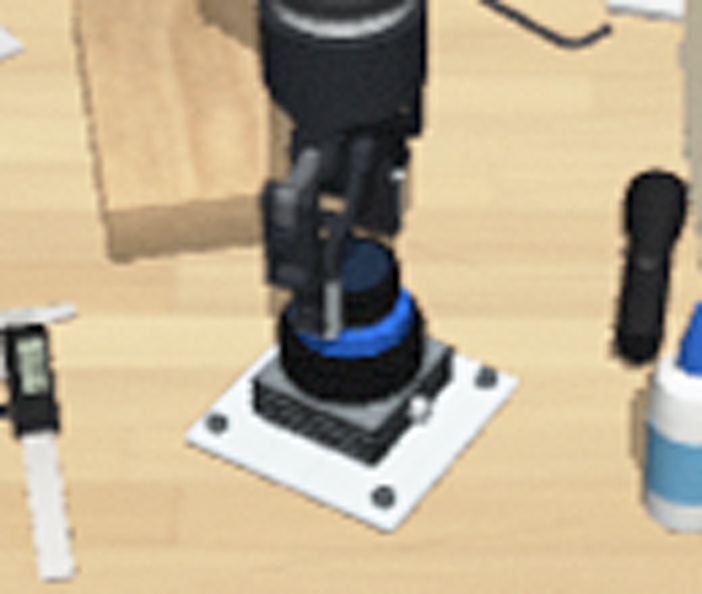

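```bash
python3 - <<'E'
from h import *
m=camera_model('wrist');H=m['hand_eye'];K=m['camera_matrix']
def pr(p):
    q=K@(H[:3,:3].T@(np.array(p)-H[:3,3]));return (q[:2]/q[2]).round(1)
for w,D in((11,[0,2]),(35,[4,6,8,10]),(42.5,[10,13,16])):
    for d in D: print(w,d,[pr([x,y,-d]) for x in(11,-11) for y in(w,-w)])
for n,c in(('w8',(230,235)),('wrist6',(220,240)),('wrist5',(270,225))):
    im=cv2.imread(f'pics/{n}.png')
    cv2.imwrite(f'pics/z_{n}.png',cv2.resize(im[c[1]:c[1]+80,c[0]:c[0]+60],None,fx=4,fy=4,interpolation=cv2.INTER_NEAREST))
cv2.imwrite('pics/zz.png',np.hstack([cv2.imread(f'pics/z_{n}.png') for n in('w8','wrist6','wrist5')]))
E
```

```text
11 0 [array([342.7, 238.7]), array([303. , 238.7]), array([341.8, 273.2]), array([303.7, 273.2])]
11 2 [array([343. , 240.3]), array([302.8, 240.4]), array([342. , 275.1]), array([303.6, 275.2])]
35 4 [array([387.6, 241.9]), array([258.2, 242.1]), array([384.8, 277.1]), array([260.9, 277.2])]
35 6 [array([388.5, 243.6]), array([257.4, 243.8]), array([385.5, 279.1]), array([260.2, 279.2])]
35 8 [array([389.3, 245.4]), array([256.6, 245.5]), array([386.3, 281.2]), array([259.5, 281.3])]
35 10 [array([390.2, 247.2]), array([255.8, 247.3]), array([387.1, 283.4]), array([258.7, 283.5])]
42.5 10 [array([404.6, 247.2]), array([241.4, 247.3]), array([400.9, 283.4]), array([245. , 283.5])]
42.5 13 [array([406.3, 249.9]), array([239.9, 250.1]), array([402.4, 286.7]), array([243.6, 286.8])]
42.5 16 [array([408. , 252.8]), array([238.3, 253. ]), array([403.9, 290.1]), array([242.1, 290.3])]
```

View pics/zz.png

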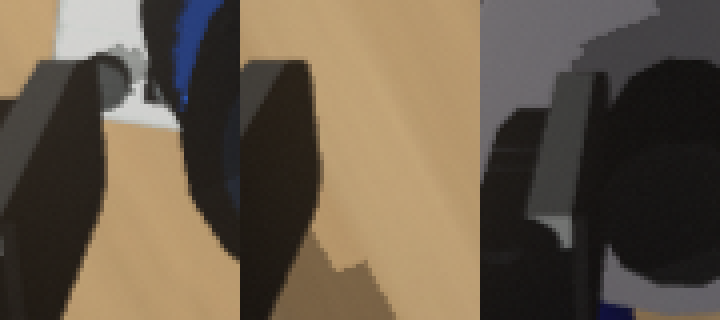

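The tip geometry matches my linkage estimate: at 56 mm opening the tips stand about 4 mm behind the TCP. I'll lower to TCP z of about 67.5 and close with 30 N.

```bash
python3 -m pendant '[{"x":-0.02,"y":0,"z":-0.7,"wx":0,"wy":0,"wz":0},{"x":-0.02,"y":0,"z":-1.3,"wx":0,"wy":0,"wz":0},{"x":-0.02,"y":0,"z":-1.46,"wx":0,"wy":0,"wz":0},{"x":-0.02,"y":0,"z":-1.46,"wx":0,"wy":0,"wz":0},{"x":-0.02,"y":0,"z":-1.46,"wx":0,"wy":0,"wz":0},{"x":-0.02,"y":0,"z":-1.46,"wx":0,"wy":0,"wz":0},{"x":-0.02,"y":0,"z":-1.46,"wx":0,"wy":0,"wz":0}]'
python3 -m pendant '[{"x":0,"y":0,"z":0,"wx":0,"wy":0,"wz":0},{"x":0,"y":0,"z":0,"wx":0,"wy":0,"wz":0},{"x":0,"y":0,"z":0,"wx":0,"wy":0,"wz":0}]'
python3 -c "
from h import *
for i in range(4): s=get_state();print(s['tool_pos'],s['force'],s['wrist_torque']);camera('wrist')"
```

```text
time: 13.33
tool_pos: [571.2, -10.5, 67.2]
ee_rot: [3.141, 0.0, 2.768]
force: [0.2, -0.4, -0.2]
gripper_width: 0.816
time: 13.58
tool_pos: [571.1, -10.4, 67.2]
ee_rot: [3.141, 0.0, 2.768]
force: [-0.5, -0.3, -0.2]
gripper_width: 0.821
[571.08791065 -10.43841527  67.20390163] [-0.52489867 -0.33174666 -0.17266375] [ 0.03610538 -0.02151883  0.02434138]
[571.05207208 -10.42922846  67.14679142] [ 0.79972362 -0.39558153 -0.68749244] [-0.02786978  0.05222684 -0.03339721]
[571.00916791 -10.41718905  67.12450743] [ 0.34162675 -0.02488765  0.14999293] [-0.03451803 -0.00447299  0.00348505]
[571.01460601 -10.45338776  67.11685291] [-0.8773645  -0.16037083 -0.26380484] [-0.0629334   0.01001976  0.01148377]
```

```bash
python3 -m pendant '[{"x":0,"y":0,"z":0,"wx":0,"wy":0,"wz":0},{"x":0,"y":0,"z":0,"wx":0,"wy":0,"wz":0},{"x":0,"y":0,"z":0,"wx":0,"wy":0,"wz":0},{"x":0,"y":0,"z":0,"wx":0,"wy":0,"wz":0},{"x":0,"y":0,"z":0,"wx":0,"wy":0,"wz":0},{"x":0,"y":0,"z":0,"wx":0,"wy":0,"wz":0}]' 4.8 30
cat >> h.py <<'E'
def rd(n=8):
    W=[];F=[];Y=[];P=[]
    for i in range(n):
        camera('wrist');s=get_state();W.append(s['wrist_torque']);F.append(s['force']);Y.append(s['ee_rot'][2]);P.append(s['tool_pos'])
    print('t %.2f'%s['time'],'M',np.mean(W,0).round(3),'sd',np.std(W,0).round(3)[2],'F',np.mean(F,0).round(2),'yaw %.4f'%np.mean(Y),'pos',np.mean(P,0).round(1),'w %.3f'%s['gripper_width'],'j7 %.3f'%s['joint_pos'][6])
E
python3 -c "
from h import *
rd()
im=camera('wrist');cv2.imwrite('pics/w9.png',im[...,::-1])"
```

```text
time: 14.28
tool_pos: [571.3, -9.7, 67.6]
ee_rot: [3.14, 0.0, 2.768]
force: [-1.7, 3.0, 5.7]
gripper_width: 0.634
t 14.68 M [ 0.59   0.247 -0.017] sd 0.029 F [-1.31  1.98  5.31] yaw 2.7680 pos [571.3  -9.7  67.6] w 0.631 j7 1.387
```

View pics/w9.png

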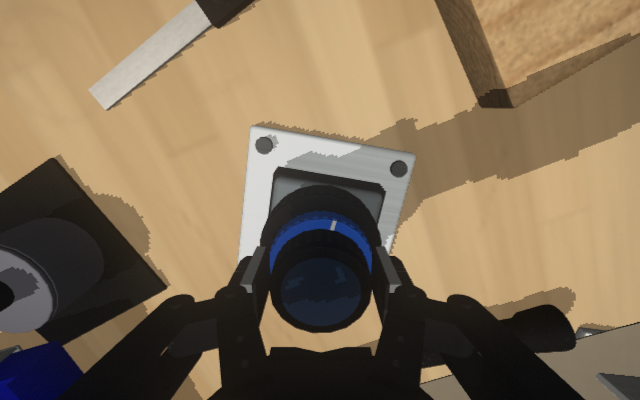

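The ring is gripped at wrist (322,240), with the white mark at (333,226) and the fingers clear of the black rings. I'll turn clockwise and take a baseline.

```bash
python3 -m pendant '[{"x":0.02,"y":0.06,"z":0,"wx":0,"wy":0,"wz":-0.05},{"x":0.02,"y":0.06,"z":0,"wx":0,"wy":0,"wz":-0.1},{"x":0.02,"y":0.06,"z":0,"wx":0,"wy":0,"wz":-0.1},{"x":0.02,"y":0.06,"z":0,"wx":0,"wy":0,"wz":-0.1}]'
python3 -c "
from h import *
rd()"
python3 -m pendant '[{"x":0,"y":0,"z":0,"wx":0,"wy":0,"wz":-0.05},{"x":0,"y":0,"z":0,"wx":0,"wy":0,"wz":-0.05},{"x":0,"y":0,"z":0,"wx":0,"wy":0,"wz":-0.05}]'
python3 -c "
from h import *
rd()"
python3 -m pendant '[{"x":0,"y":0,"z":0,"wx":0,"wy":0,"wz":-0.05},{"x":0,"y":0,"z":0,"wx":0,"wy":0,"wz":-0.05},{"x":0,"y":0,"z":0,"wx":0,"wy":0,"wz":-0.05}]'
python3 -c "
from h import *
rd()"
```

```text
time: 15.07
tool_pos: [571.4, -9.6, 67.6]
ee_rot: [3.141, 0.0, 2.667]
force: [-1.3, 0.9, 5.9]
gripper_width: 0.635
t 15.47 M [ 0.476  0.274 -0.279] sd 0.034 F [-1.55  1.24  6.01] yaw 2.6665 pos [571.4  -9.6  67.6] w 0.634 j7 1.300
time: 15.72
tool_pos: [571.4, -9.6, 67.6]
ee_rot: [3.141, -0.0, 2.617]
force: [-1.2, 1.4, 5.8]
gripper_width: 0.633
t 16.12 M [ 0.467  0.274 -0.255] sd 0.025 F [-1.73  1.48  5.81] yaw 2.6166 pos [571.4  -9.6  67.6] w 0.634 j7 1.257
time: 16.37
tool_pos: [571.4, -9.6, 67.6]
ee_rot: [3.141, -0.0, 2.567]
force: [-0.2, 0.8, 5.8]
gripper_width: 0.633
t 16.77 M [ 0.479  0.261 -0.255] sd 0.026 F [-1.72  1.17  5.69] yaw 2.5666 pos [571.4  -9.6  67.6] w 0.634 j7 1.215
```

```bash
python3 -m pendant '[{"x":0,"y":0,"z":0,"wx":0,"wy":0,"wz":-0.05},{"x":0,"y":0,"z":0,"wx":0,"wy":0,"wz":-0.1},{"x":0,"y":0,"z":0,"wx":0,"wy":0,"wz":-0.1},{"x":0,"y":0,"z":0,"wx":0,"wy":0,"wz":-0.1}]'
python3 -c "
from h import *
rd()"
python3 -m pendant '[{"x":0,"y":0,"z":0,"wx":0,"wy":0,"wz":-0.05},{"x":0,"y":0,"z":0,"wx":0,"wy":0,"wz":-0.05},{"x":0,"y":0,"z":0,"wx":0,"wy":0,"wz":-0.05}]'
python3 -c "
from h import *
rd()"
python3 -m pendant '[{"x":0,"y":0,"z":0,"wx":0,"wy":0,"wz":-0.05},{"x":0,"y":0,"z":0,"wx":0,"wy":0,"wz":-0.05},{"x":0,"y":0,"z":0,"wx":0,"wy":0,"wz":-0.05}]'
python3 -c "
from h import *
rd();im=camera('wrist');cv2.imwrite('pics/w10.png',im[...,::-1])"
```

```text
time: 17.1
tool_pos: [571.4, -9.6, 67.6]
ee_rot: [3.141, -0.0, 2.467]
force: [-2.2, 1.7, 5.7]
gripper_width: 0.631
t 17.50 M [ 0.485  0.245 -0.275] sd 0.019 F [-1.6   1.76  5.6 ] yaw 2.4666 pos [571.4  -9.5  67.6] w 0.634 j7 1.130
time: 17.75
tool_pos: [571.5, -9.5, 67.6]
ee_rot: [3.14, -0.0, 2.417]
force: [-1.0, 1.0, 5.4]
gripper_width: 0.632
t 18.15 M [ 0.486  0.197 -0.267] sd 0.023 F [-1.54  1.38  5.65] yaw 2.4167 pos [571.4  -9.5  67.6] w 0.635 j7 1.087
time: 18.4
tool_pos: [571.4, -9.5, 67.6]
ee_rot: [3.14, -0.0, 2.367]
force: [-1.0, 2.6, 5.9]
gripper_width: 0.634
t 18.80 M [ 0.481  0.2   -0.252] sd 0.029 F [-1.73  1.66  5.77] yaw 2.3667 pos [571.5  -9.5  67.6] w 0.630 j7 1.045
```

View pics/w10.png

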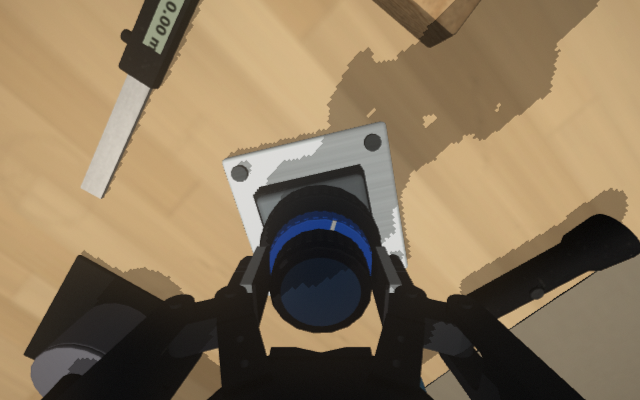

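The mark stays at (333,226) in the wrist view, so the ring turns with the fingers without slipping. The moment is steady at -0.26 (drag). I'll continue in 0.05 steps.

```bash
python3 -m pendant '[{"x":0,"y":0,"z":0,"wx":0,"wy":0,"wz":-0.05},{"x":0,"y":0,"z":0,"wx":0,"wy":0,"wz":-0.05},{"x":0,"y":0,"z":0,"wx":0,"wy":0,"wz":-0.05}]' >/dev/null
python3 -c "
from h import *
rd()"
python3 -m pendant '[{"x":0,"y":0,"z":0,"wx":0,"wy":0,"wz":-0.05},{"x":0,"y":0,"z":0,"wx":0,"wy":0,"wz":-0.05},{"x":0,"y":0,"z":0,"wx":0,"wy":0,"wz":-0.05}]'>/dev/null
python3 -c "
from h import *
rd()"
python3 -m pendant '[{"x":0,"y":0,"z":0,"wx":0,"wy":0,"wz":-0.05},{"x":0,"y":0,"z":0,"wx":0,"wy":0,"wz":-0.05},{"x":0,"y":0,"z":0,"wx":0,"wy":0,"wz":-0.05}]'>/dev/null
python3 -c "
from h import *
rd()"
```

```text
t 19.50 M [ 0.488  0.199 -0.256] sd 0.019 F [-1.54  1.62  5.88] yaw 2.3167 pos [571.5  -9.5  67.6] w 0.636 j7 1.003
t 20.15 M [ 0.483  0.177 -0.247] sd 0.024 F [-1.43  1.56  5.6 ] yaw 2.2667 pos [571.5  -9.5  67.6] w 0.632 j7 0.960
t 20.80 M [ 0.49   0.14  -0.271] sd 0.033 F [-1.48  1.58  5.46] yaw 2.2168 pos [571.5  -9.5  67.6] w 0.630 j7 0.918
```

```bash
python3 -m pendant '[{"x":0,"y":0,"z":0,"wx":0,"wy":0,"wz":-0.05},{"x":0,"y":0,"z":0,"wx":0,"wy":0,"wz":-0.05},{"x":0,"y":0,"z":0,"wx":0,"wy":0,"wz":-0.05}]' >/dev/null
python3 -c "
from h import *
rd()"
python3 -m pendant '[{"x":0,"y":0,"z":0,"wx":0,"wy":0,"wz":-0.05},{"x":0,"y":0,"z":0,"wx":0,"wy":0,"wz":-0.05},{"x":0,"y":0,"z":0,"wx":0,"wy":0,"wz":-0.05}]'>/dev/null
python3 -c "
from h import *
rd()"
```

```text
t 21.45 M [ 0.483  0.167 -0.252] sd 0.032 F [-1.59  2.27  5.54] yaw 2.1668 pos [571.6  -9.4  67.6] w 0.628 j7 0.876
t 22.10 M [ 0.491  0.147 -0.266] sd 0.022 F [-1.32  1.41  5.4 ] yaw 2.1168 pos [571.6  -9.4  67.6] w 0.634 j7 0.834
```

```bash
python3 -m pendant '[{"x":0,"y":0,"z":0,"wx":0,"wy":0,"wz":-0.05},{"x":0,"y":0,"z":0,"wx":0,"wy":0,"wz":-0.05},{"x":0,"y":0,"z":0,"wx":0,"wy":0,"wz":-0.05}]' >/dev/null
python3 -c "
from h import *
rd()"
python3 -m pendant '[{"x":0,"y":0,"z":0,"wx":0,"wy":0,"wz":-0.05},{"x":0,"y":0,"z":0,"wx":0,"wy":0,"wz":-0.05},{"x":0,"y":0,"z":0,"wx":0,"wy":0,"wz":-0.05}]'>/dev/null
python3 -c "
from h import *
rd()"
```

```text
t 22.75 M [ 0.497  0.122 -0.27 ] sd 0.019 F [-1.72  1.69  5.36] yaw 2.0669 pos [571.6  -9.4  67.6] w 0.632 j7 0.792
t 23.40 M [ 0.478  0.112 -0.253] sd 0.015 F [-1.25  1.95  5.76] yaw 2.0169 pos [571.6  -9.4  67.6] w 0.635 j7 0.750
```

```bash
python3 -m pendant '[{"x":0,"y":0,"z":0,"wx":0,"wy":0,"wz":-0.05},{"x":0,"y":0,"z":0,"wx":0,"wy":0,"wz":-0.05},{"x":0,"y":0,"z":0,"wx":0,"wy":0,"wz":-0.05}]' >/dev/null
python3 -c "
from h import *
rd()"
python3 -m pendant '[{"x":0,"y":0,"z":0,"wx":0,"wy":0,"wz":-0.05},{"x":0,"y":0,"z":0,"wx":0,"wy":0,"wz":-0.05},{"x":0,"y":0,"z":0,"wx":0,"wy":0,"wz":-0.05}]'>/dev/null
python3 -c "
from h import *
rd()
im=camera('wrist');cv2.imwrite('pics/w11.png',im[...,::-1])"
```

```text
t 24.05 M [ 0.504  0.099 -0.264] sd 0.028 F [-1.27  2.11  5.38] yaw 1.9669 pos [571.7  -9.4  67.6] w 0.632 j7 0.708
t 24.70 M [ 0.486  0.095 -0.283] sd 0.022 F [-1.55  2.18  5.38] yaw 1.9169 pos [571.7  -9.4  67.6] w 0.634 j7 0.666
```

View pics/w11.png

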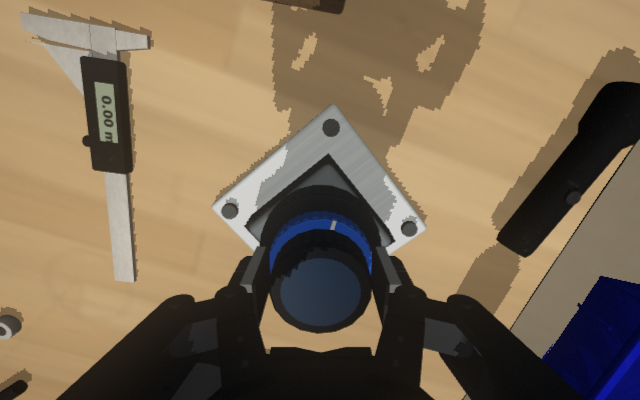

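The mark is still at (333,226), so there is no slip after 0.85 rad. The moment is nearly flat, with perhaps the first sign of a rise.

```bash
python3 -m pendant '[{"x":0,"y":0,"z":0,"wx":0,"wy":0,"wz":-0.05},{"x":0,"y":0,"z":0,"wx":0,"wy":0,"wz":-0.05},{"x":0,"y":0,"z":0,"wx":0,"wy":0,"wz":-0.05}]' >/dev/null
python3 -c "
from h import *
rd()"
```

```text
t 25.40 M [ 0.496  0.052 -0.235] sd 0.021 F [-1.34  1.96  5.55] yaw 1.8671 pos [571.7  -9.4  67.6] w 0.630 j7 0.625
```

```bash
python3 -m pendant '[{"x":0,"y":0,"z":0,"wx":0,"wy":0,"wz":-0.05},{"x":0,"y":0,"z":0,"wx":0,"wy":0,"wz":-0.05},{"x":0,"y":0,"z":0,"wx":0,"wy":0,"wz":-0.05}]' >/dev/null
python3 -c "
from h import *
rd()"
python3 -m pendant '[{"x":0,"y":0,"z":0,"wx":0,"wy":0,"wz":-0.05},{"x":0,"y":0,"z":0,"wx":0,"wy":0,"wz":-0.05},{"x":0,"y":0,"z":0,"wx":0,"wy":0,"wz":-0.05}]'>/dev/null
python3 -c "
from h import *
rd()"
```

```text
t 26.05 M [ 0.479  0.081 -0.2  ] sd 0.025 F [-1.13  1.94  5.65] yaw 1.8172 pos [571.8  -9.4  67.6] w 0.632 j7 0.583
t 26.70 M [ 0.494  0.045 -0.153] sd 0.016 F [-1.19  1.76  5.54] yaw 1.7674 pos [571.8  -9.4  67.6] w 0.634 j7 0.542
```

The signed moment has left the -0.262 baseline and now rises by about 0.05 per step (-0.235, -0.200, -0.153). That matches the seat slope of 1.2 N m/rad, and the positive sign is the right one for counter-clockwise resistance. The rise so far is 0.11, so a last 0.03 rad should give about 0.15.

```bash
python3 -m pendant '[{"x":0,"y":0,"z":0,"wx":0,"wy":0,"wz":-0.04},{"x":0,"y":0,"z":0,"wx":0,"wy":0,"wz":-0.04},{"x":0,"y":0,"z":0,"wx":0,"wy":0,"wz":-0.04}]' >/dev/null
python3 -c "
from h import *
rd(12)
im=camera('wrist');cv2.imwrite('pics/w12.png',cv2.resize(im[160:340,200:440,::-1],None,fx=3,fy=3))"
```

```text
t 27.55 M [ 0.443  0.04  -0.003] sd 0.03 F [-0.84  2.07  5.57] yaw 1.7281 pos [571.8  -9.4  67.6] w 0.633 j7 0.509
```

View pics/w12.png

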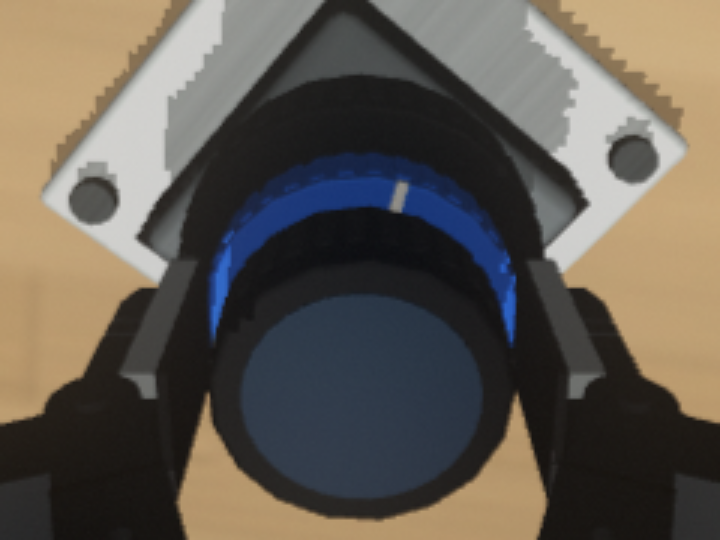

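The last, unequal step (0.04) reads differently (-0.003), so friction shifted the comparison. By angle, the rise should be about 0.17. To check it properly, I'll go back 0.05 and forward an equal 0.05 step.

```bash
python3 -m pendant '[{"x":0,"y":0,"z":0,"wx":0,"wy":0,"wz":0.05},{"x":0,"y":0,"z":0,"wx":0,"wy":0,"wz":0.05},{"x":0,"y":0,"z":0,"wx":0,"wy":0,"wz":0.05}]' >/dev/null
python3 -c "
from h import *
rd(8)"
python3 -m pendant '[{"x":0,"y":0,"z":0,"wx":0,"wy":0,"wz":-0.05},{"x":0,"y":0,"z":0,"wx":0,"wy":0,"wz":-0.05},{"x":0,"y":0,"z":0,"wx":0,"wy":0,"wz":-0.05}]' >/dev/null
python3 -c "
from h import *
rd(12)"
```

```text
t 28.25 M [0.439 0.052 0.367] sd 0.022 F [-1.02  1.84  5.43] yaw 1.7796 pos [571.8  -9.4  67.6] w 0.638 j7 0.551
t 29.10 M [ 0.473  0.035 -0.099] sd 0.027 F [-0.71  2.07  5.63] yaw 1.7274 pos [571.8  -9.4  67.6] w 0.631 j7 0.508
```

The equal-step forward reading is -0.099, a rise of 0.163 N m over the -0.262 baseline. The backward reading (+0.367, which is the seat rise of about 0.11 plus 0.26) is consistent too. The ring is snug, so I'll release and withdraw straight up.

```bash
python3 -m pendant '[{"x":0,"y":0,"z":0,"wx":0,"wy":0,"wz":0},{"x":0,"y":0,"z":0,"wx":0,"wy":0,"wz":0},{"x":0,"y":0,"z":0,"wx":0,"wy":0,"wz":0},{"x":0,"y":0,"z":0,"wx":0,"wy":0,"wz":0},{"x":0,"y":0,"z":0,"wx":0,"wy":0,"wz":0}]' 7.5
python3 -c "
from h import *
rd(3);im=camera('wrist');cv2.imwrite('pics/w13.png',cv2.resize(im[160:340,200:440,::-1],None,fx=3,fy=3))"
python3 -m pendant '[{"x":0,"y":0,"z":1,"wx":0,"wy":0,"wz":0},{"x":0,"y":0,"z":3,"wx":0,"wy":0,"wz":0},{"x":0,"y":0,"z":6,"wx":0,"wy":0,"wz":0},{"x":0,"y":0,"z":9,"wx":0,"wy":0,"wz":0},{"x":0,"y":0,"z":12,"wx":0,"wy":0,"wz":0},{"x":0,"y":0,"z":14,"wx":0,"wy":0,"wz":0},{"x":0,"y":0,"z":14,"wx":0,"wy":0,"wz":0},{"x":0,"y":0,"z":14,"wx":0,"wy":0,"wz":0}]'
python3 - <<'E'
from h import *
for n in('wrist','top','side'):
  im=camera(n);cv2.imwrite(f'pics/{n}14.png',im[...,::-1])
  for l in('cap','mat','torch','glue_bottle','caliper'):print(n,l,[(round(d['score'],2),np.round(d['at'])) for d in landmark_of(n,l)][:2])
E
```

```text
time: 29.52
tool_pos: [571.0, -10.1, 66.8]
ee_rot: [-3.141, 0.0, 1.728]
force: [0.4, -0.5, -1.4]
gripper_width: 0.881
t 29.67 M [-0.027 -0.03   0.019] sd 0.019 F [ 0.54  0.11 -0.28] yaw 1.7277 pos [571.1 -10.   66.9] w 0.874 j7 0.509
time: 30.38
tool_pos: [572.0, -10.0, 208.8]
ee_rot: [3.138, -0.0, 1.728]
force: [-0.8, 0.4, -1.1]
gripper_width: 0.873
wrist cap [(0.63, array([ 525., -217.,    2.]))]
wrist mat []
wrist torch [(0.9, array([722.,  78.,  -1.]))]
wrist glue_bottle [(0.83, array([733., -72.,  -0.]))]
wrist caliper [(0.55, array([409., -32.,   3.]))]
top cap [(0.61, array([ 529., -218.,   11.]))]
top mat [(0.97, array([ 530., -228.,   -0.]))]
top torch [(0.88, array([722.,  82.,  -3.]))]
top glue_bottle [(0.54, array([729., -69.,  -2.]))]
top caliper []
side cap [(0.75, array([ 525., -220.,    4.])), (0.37, array([570., -11.,   2.]))]
side mat [(0.63, array([ 533., -226.,    2.]))]
side torch [(0.68, array([726.,  81.,   2.]))]
side glue_bottle [(0.69, array([734., -70.,   3.]))]
side caliper [(0.93, array([404., -30.,  -0.]))]
```

View pics/w13.png

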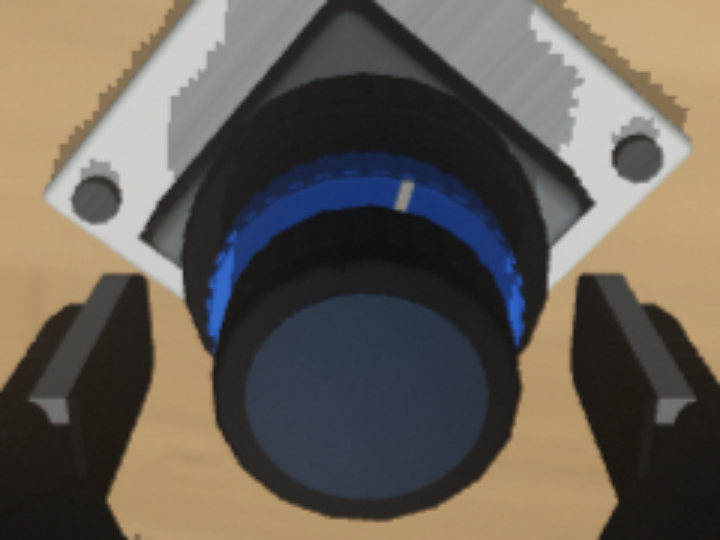

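View pics/wrist14.png

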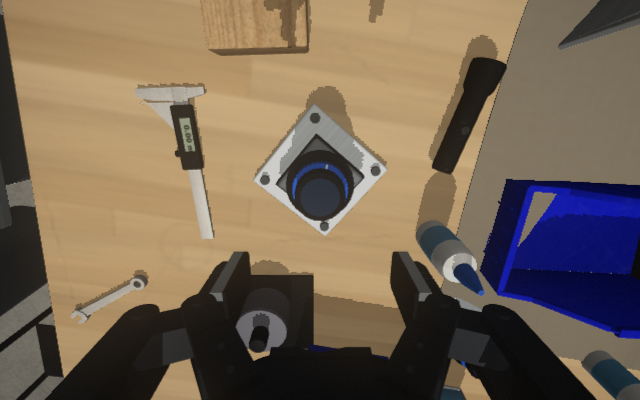

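View pics/side14.png

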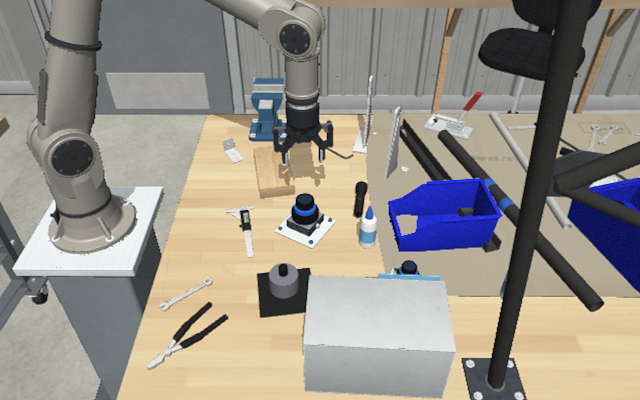

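After release the mark stayed in place relative to the lens (crop 405,195, with the whole view shifted 4 px). The cap is upright on the mat at side (284,280), the three other items are where they started, and the robot is clear. I'll hand in.

```bash
python3 -c "
from cell import *
print(sign_off())"
```

```text
the job is handed in; nothing more can be done
None
```

I stood the dust cap mouth down on the mat and turned the blue lock ring clockwise about 1.04 rad until it was snug. I let go and handed the job in at about 31 s; no verdict was reported.

- **Cap:** it stands upright about 10 mm from the mat's centre. The wrist, top and side views agree on its position.
- **Ring:** the last equal-step reading showed a rise of about 0.16 N m over the steady drag. The index mark showed no slip while turning and no spring-back after release.
- **Torch, glue bottle and caliper:** all still within detection error of where they started.

Two readings did not fit at first:
- **Sign of the drag:** at standstill it read with the opposite sign to what I expected, so I judged the rise by signed change.
- **One odd step:** a single 0.04 rad step read -0.003, higher than the trend. I went back 0.05 rad and repeated a full 0.05 step; the forward reading of -0.099 matched the angle-based estimate.

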